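# Silence the tank alarm under its push-latch cover

### The job

One of the two tank controllers is in alarm: the one with the red lamp. With the fingertips press its black cover in so that it pops open, press the red reset button inside fully down and let it spring back, then press the cover down until it latches shut again level with the box. Only touch and press: leave the controller with the green lamp alone and do not pick up or shift any of the loose things.

Things in the scene. Friction and masses are not known exactly. Their poses are not given: they have to be found in the camera images.
- alarm_unit: the alarming tank controller: cream box fixed to the bench, 150 (x) x 170 (y) x 66 mm high; origin under its centre, z up, front (-x) to the robot. Black cover 80 (x) x 100 (y) x 4 mm level with its top: free edge in front at x = -35 mm, hinge at x = +45 mm, y centred. Red lamp (22 mm dome, 80 mm high) on top at x = -57, y = +58 mm
- quiet_unit: the other controller, not to be operated: cream box fixed to the bench, 150 (x) x 170 (y) x 66 mm high; origin under its centre, z up, front (-x) to the robot. Black cover 80 (x) x 100 (y) x 4 mm level with its top: free edge in front at x = -35 mm, hinge at x = +45 mm, y centred. Green lamp (22 mm dome, 80 mm high) on top at x = -57, y = +58 mm
- cover (a joint): hinge angle of the alarming unit's cover, rad: 0 latched level, 1.3 popped fully open (free edge then 77 mm above and 21 mm in front of the hinge, outer face leaning up and back), -0.11 pushed in to the stop. Latched: pushed past -0.08 and let go, a weak spring swings it open in half a second. Open: pushed down past -0.09 (best to the stop) and let go, it latches at 0; one more push reopens it
- cover_press (a point): point on the outer face of that cover, mid-width, 60 mm from the hinge, 20 mm from the free edge: a good place to push (the cover pushes back with 2 to 4 N, then the stop). It moves with the cover; axes as the unit's when shut (x to the hinge, z out of the face)
- cover_hinge (a point): middle of that cover's hinge axis, which runs along the unit's y, 64 mm above the bench; fixed to the unit
- reset_button (a joint): travel of the red button under the alarming unit's cover, m: 0 out, 0.006 fully down (about 5 N, springs back); 0.004 is enough
- reset_button_top (a point): centre of the top of that round red button, 28 mm across, at x = -17 mm, y = 0 of the unit, 50 mm above the bench, in a well as wide and long as the cover (floor 28 mm above the bench); 62 mm in front of the hinge
- quiet_cover (a joint): hinge angle of the other unit's identical cover, rad: 0 latched shut; to be left alone
- vial_a: small glass jar with an orange cap, 28 mm across, 55 mm tall, loose; origin under its centre
- vial_b: small glass jar with a blue cap, 28 mm across, 55 mm tall, loose; origin under its centre
- canister: open steel cup, 60 mm across, 70 mm tall, loose; origin under its centre
- forceps: steel forceps lying flat, 150 mm long along its x, 24 mm wide, 6 mm high, loose; origin under its middle
- marker: white marker pen with blue cap, lying flat along its x, 132 mm long, 13 mm high, loose; origin under its centre
- timer: white square lab timer, 70 x 70 mm, 20 mm high, loose; origin under its centre
- vial_box: cardboard box with white lid, 132 x 132 mm, 50 mm high, loose; origin under its centre

How it is judged:
By the outcome, as a careful person would: the job done as asked, in the order asked, and still so for the second after the job is handed in, with the robot touching nothing.
It also fails if it takes over 51 s, if anything falls off the work surface, if the arm or the gripper's body presses on something with over 40 N, if the wrist force passes 120 N, or if a joint passes its speed limit or range.

### The arm

A 6-joint arm with a two-finger parallel gripper is mounted at the origin on the work surface. World frame = base frame: x ahead of the robot, y to its left, z up, the work surface at z = 0. Lengths are in m, angles in rad, forces in N, time in s.
With the tool pointing down it reaches from about 0.225 to 0.875 m from the base axis. Payload 3.4 kg.
Tool frame: the origin (TCP) lies at the very end of the fingers, on their centre line; the grasp point (between the pads) lies 19 mm behind it; z points along the fingers, y is the direction in which the jaws open and shut (so a half turn about z gives the same grasp; the last joint's range is limited). The gripper opens to 85 mm and grips with 20 to 120 N. Pads are 22 mm wide; open, the fingers measure 114 mm over their backs; the gripper's body (76 mm by 85 mm) begins 54 mm behind the grasp point. The pads swing forward as they close: fully open they stand 13 mm farther back than shut.
Start: joints at [-1.466, 0.276, 1.505, -0, 1.361, -0.121], TCP at [0.129, -0.56, 0.231] pointing down, gripper open.
Joint ranges: [-2.89, 2.89], [-0.75, 2.08], [0.22, 2.7], [-1.18, 4.32], [0.11, 2.71], [-2.7, 2.7]. Speed limits (rad/s): [2.57, 2.57, 3.14, 3.14, 3.14, 3.14].

### API

Orientations are given as a unit quaternion [w, x, y, z].
In Python, from rig import manip, viewer, job gives the robot as it stands.
- The arm moves only by the shell command python3 -m crank 'ROWS' [OPENING] [FORCE]. ROWS is JSON, a list of rows, each a list of 6 numbers: the shift along the tool's x, y, z in m, then the turn, a rotation vector about the tool's x, y, z in degrees. In form: [[dx, dy, dz, rx, ry, rz], ...]. A call has 1 to 20 rows; each row is the pose to reach, as a shift and turn from the pose measured when the call began, along the tool's axes at that moment; what a row does not reach only later rows make up. A row lasts 1/8 s, in which the tool goes at most 62.5 mm and 10.7 degrees, less where a joint would pass 70% of its speed; a pose out of reach is approached as far as the arm can. A call with a gripper value outside its range is refused whole. OPENING is the opening, from 0 (shut) to 1 (fully open), set as the call begins (- or left out, the last holds). The fingers move at their own pace and stop on an object; FORCE is the grip in N (left out, the last holds). Time passes only in rows, so rows that repeat a pose let the fingers close. It gives the time, the measured TCP pose, the force and the opening at its end, in the units of the state.
- manip.get_state(): the state, without advancing time (a new reading comes with each control period).
- viewer.get_image(name): name is "scene" or "top" or "wrist"; returns a dict with "frame" (480x640x3 uint8, blue, green, red), "range_z" (480x640 float32, m along the optical axis (not along the pixel's ray), 0 where there is no reading), "intrinsics" (3x3 intrinsics, pixels), "world_from_camera" (4x4, takes a point from camera to world coordinates); the wrist camera has in their place "mount" (4x4, takes a point from camera to tool coordinates, whose origin is the TCP and whose axes are the flange's). Camera axes: x right, y up, looking along -z (the intrinsics and any distortion apply to the point x, -y, -z); pixel columns grow to the right and rows downward; lengths in m; the calibration is good to about 2 mm. The wrist camera is an equidistant fisheye: a pixel r from the principal point sees the ray r / f radians off the axis. A picture is of the moment at which its call begins: read the wrist's pose just before it.
- job.sign_off(): hands the job in, once; it reports no verdict.
The state is a dict: "clock": time; "qpos": joint angles; "qd": joint speeds; "effort": joint torques, N m; "position": TCP position; "ee_rot": TCP orientation; "contact_force": force on the tool from outside, world axes, zero at the start; "moment": the same for the moment, N m; "width": finger opening in m.
Only numpy, scipy, OpenCV 4.12 (cv2) and the standard library are available. Lean on these libraries where they do the work, as an engineer would, in place of code of your own. Each camera call takes 0.05 s, during which the arm holds its last target. There are 200 camera calls.

## Working session

There is one attempt and no reset: what is moved stays moved. The work goes in short steps, Python scripts to look and compute and a shell command to move; the robot and the scene stay as the last step left them, time stands still between calls to the robot, and variables do not carry over. Pictures are saved under pics/ and viewed, about 8 in all and at most 12, crops included, and the job is handed in when it is done.

```bash
mkdir -p pics; ls; python3 - <<'E'
from rig import manip, viewer
import cv2,numpy as np
print(manip.get_state())
for n in("top","scene"):
    d=viewer.get_image(n); cv2.imwrite(f"pics/{n}0.png",d["frame"]); np.savez(f"{n}0.npz",**d); print(n,d["intrinsics"],d["world_from_camera"], [k for k in d])
E
```

```text
pics
{'clock': 0.0, 'qpos': array([-1.46600579e+00,  2.76567212e-01,  1.50616776e+00,  7.92689580e-06,
        1.36067776e+00, -1.21023647e-01]), 'qd': array([-0.00074639,  0.0004908 , -0.00104486, -0.00184203,  0.00093181,
        0.00093361]), 'effort': array([-6.64570052e-05, -4.16769147e+01, -2.45804232e+01,  1.25561223e-04,
        1.12075798e-02,  1.01689008e-05]), 'position': array([ 0.12866979, -0.55986408,  0.23044175]), 'ee_rot': array([-9.09979363e-04,  9.93632445e-01,  1.12666485e-01,  1.12617090e-05]), 'contact_force': array([ 0.03454469,  0.51235502, -0.14474327]), 'moment': array([-0.00306628, -0.02639007,  0.00838561]), 'width': 0.0857414094001386}
top [[467.90337874   0.         317.55886192]
 [  0.         467.90337874 240.89301515]
 [  0.           0.           1.        ]] [[-0.00197829  0.99924176 -0.03888432  0.44730421]
 [-0.99987843 -0.00257795 -0.01537773 -0.01158427]
 [-0.01546631  0.03884917  0.99912539  1.05767457]
 [ 0.          0.          0.          1.        ]] ['frame', 'range_z', 'intrinsics', 'world_from_camera']
scene [[440.55501244   0.         317.1355434 ]
 [  0.         440.55501244 234.57243259]
 [  0.           0.           1.        ]] [[ 0.35606064 -0.68020789  0.64073243  1.23668441]
 [ 0.93435651  0.26949575 -0.23313077 -0.2784798 ]
 [-0.01409728  0.68168121  0.7315135   0.94122575]
 [ 0.          0.          0.          1.        ]] ['frame', 'range_z', 'intrinsics', 'world_from_camera']
```

View pics/top0.png

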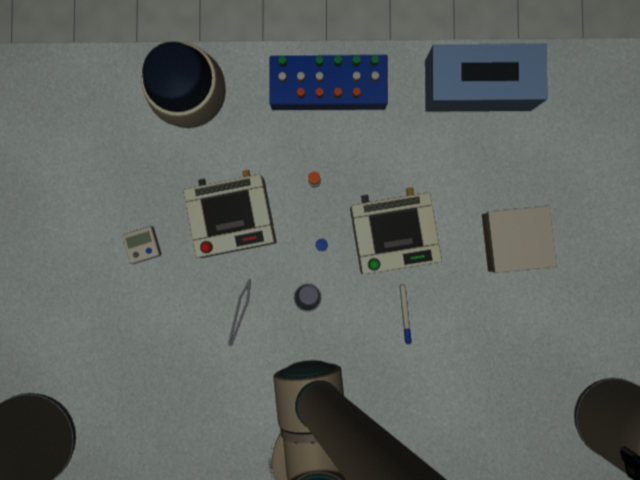

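View pics/scene0.png

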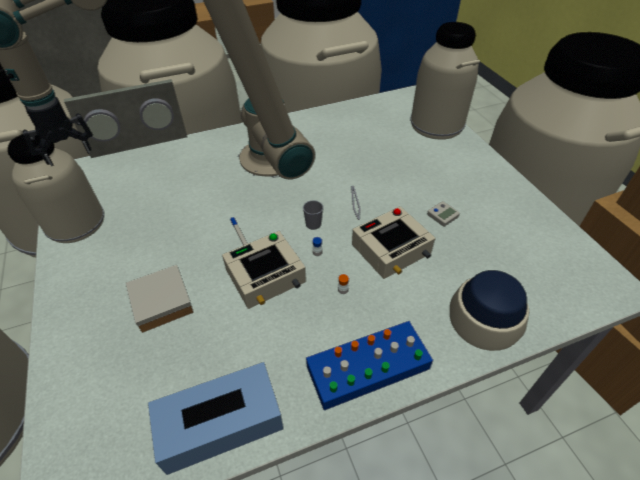

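The top view shows the red-lamp unit at about (230,215), lamp at (206,247), and the green unit at (396,232). The scene view shows the same red-lamp unit at (393,240). Next I measure the red-lamp unit's cover in both views.

```bash
cat > h.py <<'E'
import numpy as np,cv2
from scipy.spatial.transform import Rotation as R
def ray(d,u,v):
    K=d["intrinsics"];T=d["world_from_camera"]
    r=T[:3,:3]@np.array([(u-K[0,2])/K[0,0],-(v-K[1,2])/K[1,1],-1.]);return T[:3,3],r
def plane(d,u,v,z):
    o,r=ray(d,u,v);return o+r*(z-o[2])/r[2]
def tri(a,b):
    A=np.zeros((3,3));y=np.zeros(3)
    for o,r in(a,b):
        r=r/np.linalg.norm(r);P=np.eye(3)-np.outer(r,r);A+=P;y+=P@o
    return np.linalg.solve(A,y)
def rot(s): w,x,y,z=s["ee_rot"];return R.from_quat([x,y,z,w])
def to_tool(s,p): return rot(s).inv().apply(np.asarray(p)-s["position"])
E
python3 - <<'E'
from h import *
rays={}
for n,roi in(("top",(175,160,285,270)),("scene",(340,195,445,285))):
    d=np.load(n+"0.npz");f=d["frame"].astype(int);x0,y0,x1,y1=roi
    m=np.zeros(f.shape[:2],bool);m[y0:y1,x0:x1]=1
    red=((f[...,2]>100)&(f[...,1]<60)&m).astype(np.uint8)
    blk=((f.max(2)<45)&m).astype(np.uint8)
    for nm,k in(("red",red),("blk",blk)):
        N,L,S,C=cv2.connectedComponentsWithStats(k)
        i=1+np.argmax(S[1:,4]) ;c=max(cv2.findContours((L==i).astype(np.uint8),0,2)[0],key=cv2.contourArea)
        h=cv2.convexHull(c)
        q=cv2.approxPolyDP(h,0.06*cv2.arcLength(h,True),True)[:,0]
        print(n,nm,S[i],C[i]); u=C[i]
        if nm=="blk":
            print(q.tolist()); W=np.array([plane(d,*p,.066)[:2] for p in q]);print(W.round(4).tolist(),W.mean(0).round(4), np.linalg.norm(W-np.roll(W,1,0),axis=1).round(3))
            (cx,cy),wh,a=cv2.minAreaRect(np.array([plane(d,*p,.066)[:2] for p in h[:,0]],np.float32)*1000);print("rect",cx,cy,wh,a)
        else: print(plane(d,*u,.075).round(4))
        rays[n,nm]=ray(d,*u)
        if n=="top":print("depth z",d["range_z"][int(u[1]),int(u[0])])
for k in("red","blk"):print(k,tri(rays["top",k],rays["scene",k]).round(4))
E
```

```text
top red [201 243   8   8  48] [204.83333333 246.89583333]
[0.4735 0.2413 0.075 ]
depth z 0.98011345
top blk [ 202  191   52   45 1602] [227.22971286 211.7659176 ]
[[247, 191], [253, 226], [208, 235], [202, 199]]
[[0.5929, 0.1541], [0.518, 0.141], [0.4991, 0.237], [0.5761, 0.2505]] [0.5465 0.1957] [0.098 0.076 0.098 0.078]
rect 545.971923828125 195.7300262451172 (81.11048889160156, 99.85916900634766) 11.11093521118164
depth z 1.0007105
scene red [394 209   7   5  28] [396.89285714 211.03571429]
[0.476  0.2389 0.075 ]
scene blk [372 220  45  31 678] [394.66076696 235.16666667]
[[400, 220], [416, 236], [389, 250], [372, 233]]
[[0.5033, 0.2354], [0.5732, 0.2464], [0.5912, 0.156], [0.5196, 0.1412]] [0.5468 0.1947] [0.096 0.071 0.092 0.073]
rect 545.6941528320312 195.55288696289062 (76.08477783203125, 95.91278076171875) 11.631976127624512
red [0.4733 0.2415 0.0718]
blk [0.5485 0.1959 0.0648]
```

```bash
python3 -m crank '[[0.04,-0.046,0,0,0,0],[0.08,-0.092,0,0,0,0],[0.119,-0.138,0,0,0,0],[0.159,-0.184,0,0,0,0],[0.199,-0.23,0,0,0,0],[0.238,-0.276,0,0,0,0],[0.278,-0.322,0,0,0,0],[0.318,-0.368,0,0,0,0],[0.357,-0.414,0,0,0,0],[0.397,-0.46,0,0,0,1],[0.437,-0.506,0,0,0,2],[0.476,-0.552,0,0,0,2],[0.516,-0.598,0.02,0,0,2],[0.556,-0.644,0.05,0,0,2],[0.556,-0.644,0.08,0,0,2],[0.556,-0.644,0.08,0,0,2],[0.556,-0.644,0.08,0,0,2],[0.556,-0.644,0.08,0,0,2]]' 0 30
python3 - <<'E'
from h import *
from rig import manip,viewer
s=manip.get_state();d=viewer.get_image("wrist");np.savez("w1.npz",**d,s=s["position"]);cv2.imwrite("pics/w1.png",d["frame"])
print(s["position"],rot(s).as_matrix().round(3).tolist(),s["width"],d["intrinsics"],d["mount"],to_tool(s,[.5263,.1918,.066]))
E
```

```text
clock: 2.35
position: [0.5271, 0.1917, 0.1534]
ee_rot: [-0.001, 0.996, 0.095, 0.001]
contact_force: [-0.2, -0.6, 0.8]
width: -0.0
[0.52711697 0.19171727 0.15342173] [[0.982, 0.189, 0.003], [0.189, -0.982, 0.002], [0.003, -0.002, -1.0]] -4.723248645438953e-05 [[371.64829954   0.         315.80147894]
 [  0.         371.64829954 240.97357633]
 [  0.           0.           1.        ]] [[ 3.03162431e-04  9.50903131e-01  3.09488518e-01  8.00744203e-02]
 [ 9.99999940e-01 -2.36481754e-04 -2.52969555e-04 -6.15148039e-04]
 [-1.67361155e-04  3.09488576e-01 -9.50903146e-01 -1.43498833e-01]
 [ 0.00000000e+00  0.00000000e+00  0.00000000e+00  1.00000000e+00]] [-1.05215276e-03 -9.36938582e-05  8.74192060e-02]
```

View pics/w1.png

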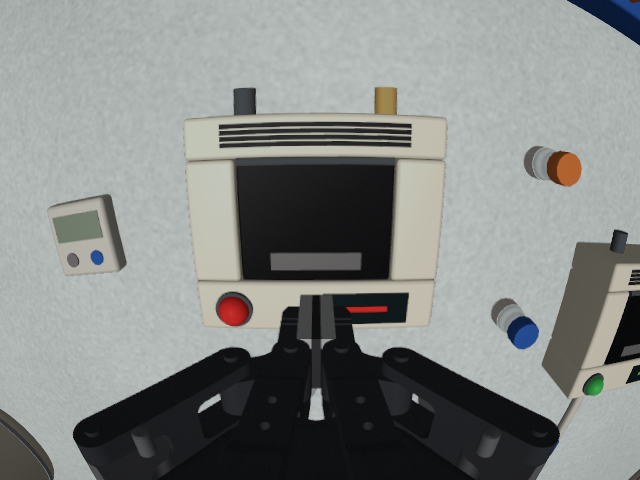

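The wrist view shows the cover with corners at about (236,165), (395,165), (389,279) and (242,279), the red lamp at (234,309), and the shut fingertips at (317,297). I'll check the estimate with these.

```bash
python3 - <<'E'
from h import *
from rig import manip
s=manip.get_state();d=np.load("w1.npz");K=d["intrinsics"];M=d["mount"]
def wr(u,v,z):
    x,y=(u-K[0,2]),(v-K[1,2]);r=np.hypot(x,y);t=r/K[0,0]
    c=np.array([np.sin(t)*x/r,-np.sin(t)*y/r,-np.cos(t)])
    o=s["position"]+rot(s).apply(M[:3,3]);q=rot(s).apply(M[:3,:3]@c)
    return o+q*(z-o[2])/q[2]
P=[wr(u,v,.066) for u,v in((236,165),(395,165),(389,279),(242,279))]
print(np.round(P,4),np.mean(P,0), wr(234,309,.075))
c=np.mean(P,0);f=(P[2]+P[3])/2;b=(P[0]+P[1])/2;print(np.degrees(np.arctan2(*(b-f)[1::-1])),np.linalg.norm(b-f))
E
```

```text
[[0.572  0.2523 0.066 ]
 [0.5909 0.1539 0.066 ]
 [0.5146 0.1388 0.066 ]
 [0.4955 0.2381 0.066 ]] [0.54324284 0.19578065 0.066     ] [0.47600031 0.23989284 0.075     ]
10.873476558803254 0.07778525565231094
```

```bash
python3 -m crank '[[-0.001,0,0.04,0,0,0],[-0.001,0,0.075,0,0,0],[-0.001,0,0.086,0,0,0],[-0.001,0,0.089,0,0,0],[-0.001,0,0.091,0,0,0],[-0.001,0,0.092,0,0,0],[-0.001,0,0.092,0,0,0]]'
```

```text
clock: 3.28
position: [0.527, 0.1918, 0.0621]
ee_rot: [-0.001, 0.995, 0.095, 0.002]
contact_force: [-1.1, -1.3, 1.5]
width: -0.0001
```

```bash
python3 -m crank '[[0,0,0.001,0,0,0],[0,0,0.002,0,0,0],[0,0,0.003,0,0,0],[0,0,0.003,0,0,0]]'
```

```text
clock: 3.78
position: [0.5272, 0.1918, 0.0603]
ee_rot: [-0.001, 0.995, 0.095, 0.003]
contact_force: [-2.5, -1.7, 9.0]
width: 0.0
```

```bash
python3 -m crank '[[-0.02,0,-0.05,0,0,0],[-0.04,0,-0.11,0,0,0],[-0.04,0,-0.11,0,6,0],[-0.04,0,-0.11,0,10,0],[-0.04,0,-0.11,0,10,0],[-0.04,0,-0.11,0,10,0]]'
python3 - <<'E'
from h import *
from rig import manip,viewer
s=manip.get_state();d=viewer.get_image("wrist");e=viewer.get_image("scene")
a=cv2.resize(d["frame"][60:420,100:540],(440,360));b=cv2.resize(e["frame"][150:300,300:480],(360,300))
c=np.zeros((360,800,3),np.uint8);c[:,:440]=a;c[:300,440:]=b;cv2.imwrite("pics/w2.png",c)
print(s["position"],rot(s).as_matrix().round(3).tolist(),s["contact_force"],to_tool(s,[.5273,.1919,.050]))
E
```

```text
clock: 4.53
position: [0.4882, 0.1843, 0.1702]
ee_rot: [-0.009, 0.991, 0.094, 0.09]
contact_force: [0.7, 0.2, 0.0]
width: -0.0
[0.4881846  0.1842712  0.17015679] [[0.966, 0.189, 0.176], [0.185, -0.982, 0.035], [0.18, -0.002, -0.984]] [0.74036237 0.24122605 0.0155368 ] [1.76315949e-02 8.68308352e-05 1.25359430e-01]
```

View pics/w2.png

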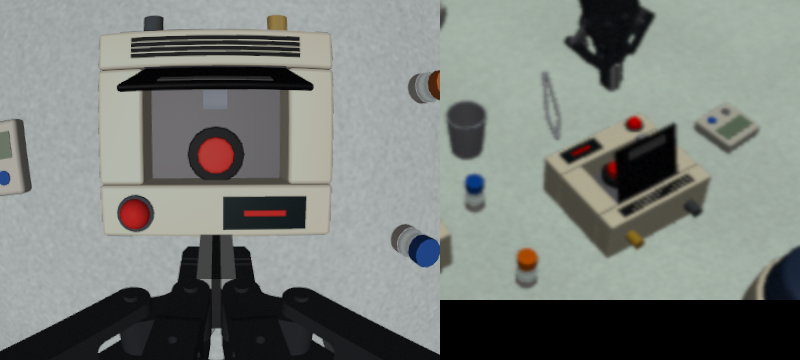

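Cover is open and the red button is exposed at full-frame (316,215), in line with the fingertips. Next: press the button.

```bash
python3 -m crank '[[0.018,0,0.04,0,0,0],[0.018,0,0.08,0,0,0],[0.018,0,0.11,0,0,0],[0.018,0,0.12,0,0,0],[0.018,0,0.124,0,0,0],[0.018,0,0.127,0,0,0],[0.018,0,0.129,0,0,0],[0.018,0,0.129,0,0,0]]'
```

```text
clock: 5.62
position: [0.5285, 0.1922, 0.047]
ee_rot: [-0.009, 0.991, 0.094, 0.09]
contact_force: [-2.0, -1.1, 4.0]
width: -0.0002
```

```bash
python3 -m crank '[[0,0,0.001,0,0,0],[0,0,0.002,0,0,0],[0,0,0.003,0,0,0],[0,0,0.003,0,0,0]]'
```

```text
clock: 6.12
position: [0.5286, 0.1922, 0.045]
ee_rot: [-0.009, 0.991, 0.094, 0.09]
contact_force: [-7.3, -1.2, 12.4]
width: -0.0002
```

```bash
python3 - <<'E'
from h import *
from rig import manip,viewer
d=viewer.get_image("wrist");e=viewer.get_image("scene")
a=cv2.resize(d["frame"][60:420,100:540],(440,360));b=cv2.resize(e["frame"][150:300,300:480],(360,300))
c=np.zeros((360,800,3),np.uint8);c[:,:440]=a;c[:300,440:]=b;cv2.imwrite("pics/w3.png",c)
E
```

```text
(no output)
```

View pics/w3.png

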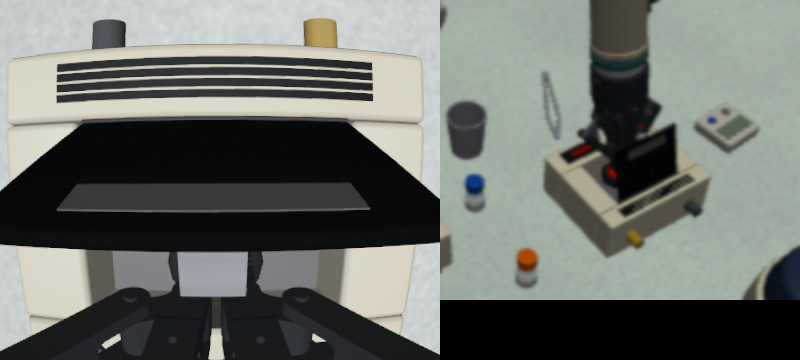

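The fingertip is on the button and the cover stands clear of the gripper. 12 N against the 5 N spring means the button is at its stop. Release and retreat, then check.

```bash
python3 -m crank '[[0,0,-0.03,0,0,0],[0,0,-0.09,0,0,0],[0,0,-0.14,0,0,0],[0,0,-0.14,0,-10,0],[0,0,-0.14,0,-10,0],[0,0,-0.14,0,-10,0]]'
python3 - <<'E'
from h import *
from rig import manip,viewer
s=manip.get_state();d=viewer.get_image("wrist");cv2.imwrite("pics/w4.png",d["frame"][60:420,100:540])
o=np.array([.541,.1946]);u=np.array([.982,.189])
print(s["position"],rot(s).as_matrix().round(3).tolist(),s["contact_force"])
for x,z in((62,.185),(62,.135),(39.8,.130),(-13,.059)):print(x,z,to_tool(s,[*(o+u*x/1000),z]).round(4))
E
```

```text
clock: 6.98
position: [0.5033, 0.1871, 0.1812]
ee_rot: [-0.001, 0.995, 0.095, 0.003]
contact_force: [-0.1, -0.2, 0.2]
width: 0.0001
[0.50325445 0.1870771  0.18117667] [[0.982, 0.189, 0.005], [0.189, -0.982, 0.002], [0.005, -0.001, -1.0]] [-0.08554614 -0.22421555  0.21541497]
62 0.185 [ 0.1005 -0.0003 -0.0033]
62 0.135 [ 0.1002 -0.0002  0.0467]
39.8 0.13 [ 0.078  -0.0002  0.0516]
-13 0.059 [ 2.480e-02 -1.000e-04  1.223e-01]
```

View pics/w4.png

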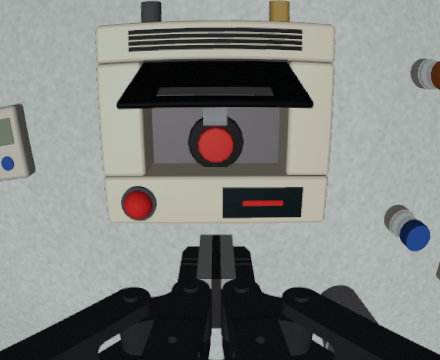

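The button is back out at crop (215,145), and the cover is still open. Next I go over and behind the cover.

```bash
python3 -m crank '[[0.03,0,-0.015,0,0,0],[0.075,0,-0.015,0,0,0],[0.108,0,-0.01,0,0,0],[0.108,0,0.02,0,0,0],[0.108,0,0.047,0,0,0],[0.108,0,0.05,0,0,0],[0.1,0,0.05,0,0,0],[0.09,0,0.05,0,0,0],[0.078,0,0.051,0,0,0],[0.072,0,0.052,0,0,0],[0.065,0,0.056,0,0,0],[0.065,0,0.056,0,0,0]]'
python3 - <<'E'
from h import *
from rig import manip,viewer
s=manip.get_state();d=viewer.get_image("wrist");e=viewer.get_image("scene")
a=d["frame"][60:420,100:540];b=cv2.resize(e["frame"][150:300,300:480],(360,300))
c=np.zeros((360,800,3),np.uint8);c[:,:440]=a;c[:300,440:]=b;cv2.imwrite("pics/w5.png",c)
o=np.array([.541,.1946]);u=np.array([.982,.189])
print(s["position"],(s["position"][:2]-o)@u,s["contact_force"])
E
```

```text
clock: 8.52
position: [0.5659, 0.1993, 0.1253]
ee_rot: [-0.001, 0.995, 0.095, 0.002]
contact_force: [0.6, 1.1, -0.1]
width: -0.0
[0.56592508 0.19927509 0.12530458] 0.0253600248311555 [ 0.60884677  1.06102039 -0.14669334]
```

View pics/w5.png

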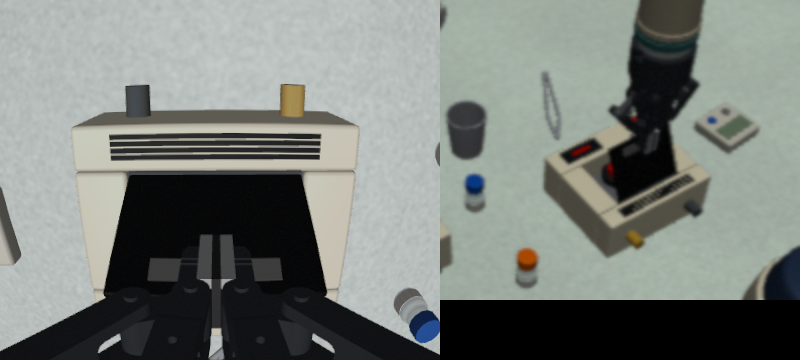

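The cover is already swinging down, with the fingertips on its outer face about mid-width. Follow the arc down.

```bash
python3 -m crank '[[-0.004,0,0.003,0,0,0],[-0.01,0,0.007,0,0,0],[-0.015,0,0.011,0,0,0],[-0.02,0,0.016,0,0,0],[-0.024,0,0.021,0,0,0],[-0.028,0,0.027,0,0,0],[-0.031,0,0.033,0,0,0],[-0.034,0,0.039,0,0,0],[-0.036,0,0.046,0,0,0],[-0.037,0,0.053,0,0,0],[-0.039,0,0.059,0,0,0],[-0.04,0,0.062,0,0,0],[-0.04,0,0.064,0,0,0],[-0.04,0,0.065,0,0,0],[-0.04,0,0.065,0,0,0]]'
```

```text
clock: 10.5
position: [0.5294, 0.1924, 0.0606]
ee_rot: [-0.001, 0.995, 0.095, 0.004]
contact_force: [0.8, -0.3, 5.8]
width: -0.0001
```

```bash
python3 -m crank '[[0,0,0.001,0,0,0],[0,0,0.002,0,0,0],[0,0,0.002,0,0,0],[0,0,0.002,0,0,0]]'
```

```text
clock: 11.0
position: [0.5296, 0.1924, 0.0603]
ee_rot: [-0.001, 0.995, 0.095, 0.004]
contact_force: [-3.2, -1.2, 17.2]
width: -0.0001
```

Firmly at the stop (17 N, no further travel). Lift straight off and look.

```bash
python3 -m crank '[[0,0,-0.01,0,0,0],[0,0,-0.05,0,0,0],[-0.02,0,-0.1,0,0,0],[-0.04,0,-0.12,0,0,0],[-0.04,0,-0.12,0,0,0],[-0.04,0,-0.12,0,0,0],[-0.04,0,-0.12,0,0,0],[-0.04,0,-0.12,0,0,0]]'
python3 - <<'E'
from h import *
from rig import manip,viewer
s=manip.get_state();d=viewer.get_image("wrist");e=viewer.get_image("scene")
a=d["frame"][60:420,100:540];b=cv2.resize(e["frame"][150:300,300:480],(360,300))
c=np.zeros((360,800,3),np.uint8);c[:,:440]=a;c[:300,440:]=b;cv2.imwrite("pics/w6.png",c)
print(s["position"],s["contact_force"],s["clock"])
f=np.load("scene0.npz")["frame"].astype(int);g=np.abs(e["frame"]-f).max(2);g[:190]=0
print(np.argwhere(g[:,120:460]>50).shape)
E
```

```text
clock: 12.0
position: [0.4893, 0.1844, 0.1787]
ee_rot: [-0.001, 0.995, 0.095, 0.003]
contact_force: [0.1, 0.1, 0.3]
width: -0.0001
[0.4893438  0.18443615 0.17874545] [0.13089483 0.09762378 0.32420941] 12.0
(26, 2)
```

View pics/w6.png

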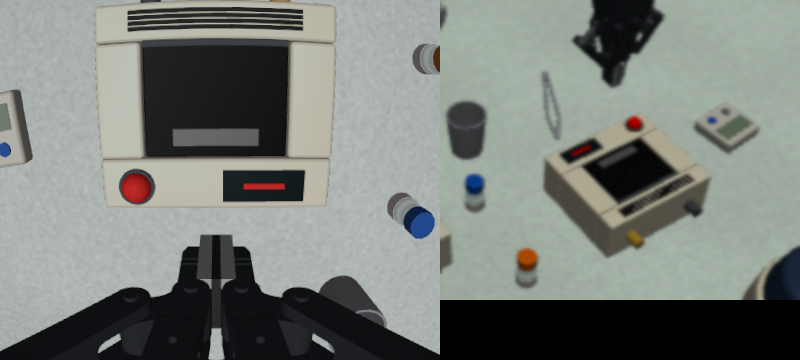

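The cover is shut and level in both views, nothing has shifted, and the gripper is clear with about 0 N on the wrist. Handing in.

```bash
python3 -c "
from rig import job;print(job.sign_off())"
```

```text
the job is handed in; nothing more can be done
None
```

I did the whole sequence on the red-lamp controller and handed it in at about 12 s on the robot's clock:
- **Cover opened:** I pressed it to its stop (9 N), and it popped open.
- **Reset button:** I pressed it past its spring with about 12 N, against roughly 5 N needed for full travel. The wrist picture then showed it back out. I judged full travel from force and height, as joint travel can't be read directly.
- **Cover closed:** I swung it down from behind, pressed it to the stop (17 N, no further travel) and lifted off.

**Last checks:** about 1 s after release, the wrist and scene pictures both showed the cover shut and level, and the wrist force was near zero. Comparing the scene picture with the one from the start, only 26 pixels had changed strongly around the units and loose things. I took that to be shadow or the gripper and did not look into it. No loose thing looked moved, and I did not go near the green-lamp unit. The lamp stayed red after the reset.

**Disagreement:** the cover's centre differed by about 3 mm between the wrist view and the other views, which was within what the presses needed.

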